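# Close up the sample tray module

### The job

Close up the sample tray module on the lab bench: push both vial trays fully home with the fingertips, and then push the smoked lid down from its outer face until it is fully shut. Push smoothly, without slamming; grip and lift nothing, and leave the bottle, beaker and jar where they stand.

Things in the scene. Friction and masses are not known exactly. Their poses are not given: they have to be found in the camera images.
- sampler: sample tray module: a fixed low white case 260 mm deep (x), 360 mm wide (y), 110 mm high, with a 10 mm raised rim under the lid (top of rim 120 mm above the bench). Origin at the centre of its underside on the bench; its x axis points from its front (the tray side, facing the robot) to its back, y to the robot's left, z up. Its front face is at x = -130 mm. It may be turned up to 0.25 rad
- tray_left (a joint): slide of the vial tray on the robot's left (+y) side of the case, value in m: 0 = fully home (front panel against the case), grows as the tray comes out towards the robot, up to 0.09; starts 0.025 to 0.075 out. Stays where it is left; about 2 N slides it, then it meets a firm stop at 0
- tray_left_front (a point): point on the flat outer face of the left tray's white front panel, mid-width, 85 mm above the bench. The panel is 158 mm wide, 66 mm high (42 to 108 mm above the bench) and 10 mm thick, with no handle, and stands 10 mm proud of the case when home. Axes as the case; the tray goes home along +x of the case. Behind the panel the tray is full of vials.
- tray_right (a joint): slide of the vial tray on the robot's right (-y) side of the case, value in m: 0 = fully home (front panel against the case), grows as the tray comes out towards the robot, up to 0.09; starts 0.025 to 0.075 out. Stays where it is left; about 2 N slides it, then it meets a firm stop at 0
- tray_right_front (a point): point on the flat outer face of the right tray's white front panel, mid-width, 85 mm above the bench. The panel is 158 mm wide, 66 mm high (42 to 108 mm above the bench) and 10 mm thick, with no handle, and stands 10 mm proud of the case when home. Axes as the case; the tray goes home along +x of the case. Behind the panel the tray is full of vials.
- lid (a joint): hinge of the smoked lid, value in rad: 0 = fully shut, flat on the rim; grows as the front edge rises; starts 0.55 to 0.85 open. A stiff hinge holds it at any angle; about 3 to 4 N square to the lid near its free edge moves it; firm stop at 0
- lid_edge (a point): middle of the lid's free (front) edge, on the outer (upper) face. The lid is a flat dark translucent plate 200 mm from hinge to free edge, 336 mm wide, 9 mm thick (the innermost 3 mm a liner sheet, inset 5 to 7 mm from the edges, which the fingers must not push or grip). The point's x axis lies in the plate pointing from the free edge to the hinge, y along the edge, z out of the outer face
- lid_hinge (a point): middle of the lid's hinge line, which runs along y of the case, 100 mm behind the case's centre and 120 mm above the bench, level with the lid's inner face
- amber_mid (a point): amber glass bottle, 52 mm diameter, 115 mm high, upright on the bench beside the case. Loose bystander; the point is on its axis, half-way up.
- beaker_mid (a point): clear glass beaker, 60 mm across the rim, 75 mm high, upright on the bench beside the case. Loose bystander; the point is on its axis, half-way up.
- jar_mid (a point): white plastic jar, 56 mm diameter, 70 mm high, upright on the bench beside the case. Loose bystander; the point is on its axis, half-way up.
There are look-alikes about, which are no part of the job. Of the things shaped like the part that bears amber_mid, the amber glass one is meant.

How it is judged (in metres and radians):
On the way, in this order (a step that is already met when the one before it is completed fails the run):
1. both trays are fully home, with the lid still open (value of joint each of tray_left, tray_right below 0.004 m and value of joint lid above 0.2 rad), for 0.1 s.
2. the lid is shut (value of joint lid below 0.04 rad), for 0.2 s.
At the end, for the whole second after the job is handed in: Both trays are within 4 mm of fully home, the lid is within 0.04 rad of shut, and the bottle, beaker and jar stand upright within 20 mm of where they were (value of joint each of tray_left, tray_right below 0.004 m and value of joint lid below 0.04 rad and distance of each of amber_mid, beaker_mid, jar_mid from where it was at the start of the episode below 0.02 m and angle between each of amber_mid, beaker_mid, jar_mid's own z axis and vertical below 0.1 rad); the robot touches nothing.
It fails at once if the bottle, beaker or jar was lifted, carried, knocked over or pushed more than 20 mm (distance of any of amber_mid, beaker_mid, jar_mid from where it was at the start of the episode above 0.02 m or angle between any of amber_mid, beaker_mid, jar_mid's own z axis and vertical above 0.35 rad).
It fails at once if a tray was slammed (faster than 0.5 m/s) (velocity of joint any of tray_left, tray_right below -0.5 m/s).
It fails at once if the lid was slammed (faster than 3 rad/s) (velocity of joint lid below -3 rad/s).
It fails at once if the lid was lifted further open (value of joint lid above 1 rad).
It fails at once if the lid was gripped or pushed from its inner face (contact force between the fingers and lid_c1 above 2 N).
It also fails if it takes over 54 s, if anything falls off the work surface, if the arm or the gripper's body presses on something with over 40 N, if the wrist force passes 120 N, or if a joint passes its speed limit or range.

### The arm

A 6-joint arm with a two-finger parallel gripper is mounted at the origin on the work surface. World frame = base frame: x ahead of the robot, y to its left, z up, the work surface at z = 0. Lengths are in m, angles in degrees, forces in N, time in s.
With the tool pointing down it reaches from about 0.3 to 0.875 m from the base axis. Payload 6.4 kg.
Tool frame: the origin (TCP) lies on the front face of the gripper's body, between the roots of the fingers; the fingertips stand 64 mm ahead of it and the grasp point (between the pads) lies env.grip_depth ahead of it (env.grip_depth is the distance from the TCP to the grasp point, in m); z points along the fingers, y is the line along which they close (so a half turn about z gives the same grasp; the last joint's range is limited). The gripper opens to 88 mm and grips with 3 to 60 N. Pads are 18 mm wide; open, the fingers measure 123 mm over their backs; the gripper's body (75 mm by 187 mm) begins 45 mm behind the grasp point.
Start: joints at [-83.039, 10.359, 92.074, -0, 77.567, -11.82], TCP at [0.185, -0.544, 0.303] pointing down, gripper open.
Joint ranges: [-171.53, 171.53], [-51.25, 118.39], [17.06, 147.69], [-65.23, 245.23], [0, 150.52], [-178.68, 178.68]. Speed limits (degrees/s): [147.25, 147.25, 172.46, 180, 180, 180].

### API

Orientations are given as [roll, pitch, yaw] about the fixed x, y, z axes, in that order (R = Rz(yaw) Ry(pitch) Rx(roll)).
In Python, from bench import env gives the robot as it stands. The module is installed in compiled form; this text tells all that it offers.
- The arm moves only by the tool apply_moves, never from a script. Its argument "moves" is a list that holds one entry, the list of rows, each a list of 7 numbers: the opening, from -1 (shut) to 1 (fully open), then the shift along the tool's x, y, z in cm, then the turn, a rotation vector about the tool's x, y, z in rad. A call has 1 to 12 rows; each row shifts and turns the commanded pose from where the row before left it, along the tool's axes as they then stand; what a row does not reach is not made up. A row lasts 1/10 s, in which the tool goes at most 50 mm and 8.59 degrees, less where a joint would pass 70% of its speed; a pose out of reach is approached as far as the arm can. A call is refused whole if a number of a shift passes 5 or a number of a turn 0.15, either way. A call with a gripper value outside its range is refused whole. The fingers move at their own pace and stop on an object; "newtons" is the grip in N (left out, the last holds). Time passes only in rows, so rows that do not move let the fingers close. It gives the time, the measured TCP pose, the force, the opening and the grip force at its end, in the units of the state.
- env.sense(): the state, without advancing time (a new reading comes with each control period).
- env.read_camera(name): name is "scene" or "top" or "wrist"; returns a dict with "frame" (400x640x3 uint8, red, green, blue), "fovy" (degrees; the focal length in pixels is half the picture's height over the tangent of half this angle, whatever the lens; pixels are square), "cx", "cy" (the principal point, pixels), "world_from_camera" (4x4, takes a point from camera to world coordinates). Camera axes: x right, y down, z forward; pixel columns grow to the right and rows downward; lengths in m; the calibration is good to about 2 mm. A picture is of the moment at which its call begins. There is no depth.
- env.job_done(): hands the job in; it is judged then, once.
The state is a dict: "time_s": time; "joint_positions": joint angles; "qd": joint speeds; "joint_efforts": joint torques, N m; "ee_pos": TCP position; "tool_rot": TCP orientation; "force": force on the tool from outside, world axes, zero at the start; "moment": the same for the moment, N m; "finger_gap": finger opening in m; "grasp_force": force on a finger pad.
Only numpy, scipy, OpenCV 4.12 (cv2) and the standard library are available. Lean on these libraries where they do the work, as an engineer would, in place of code of your own. Each camera call takes 0.05 s, during which the arm holds its last target. There are 200 camera calls.

## Working session

There is one attempt and no reset: what is moved stays moved. The work goes in short steps, Python scripts to look and compute and a tool call to move; the robot and the scene stay as the last step left them, time stands still between calls to the robot, and variables do not carry over. Pictures are saved under pics/ and viewed, at most 10 in all, crops included, and the job is handed in when it is done.

Besides the shell and the picture viewer there is one more tool, called as name(argument=value, ...), one argument or row to a line, values as JSON. apply_moves: Moves the arm, as the interface text tells. Its arguments: {"type":"object","properties":{"moves":{"type":"array"},"newtons":{"type":"number"}},"required":["moves"]}

```bash
mkdir -p pics
cat > h.py <<'E'
from bench import env
import numpy as np, cv2
def shot(n,f):
    c=env.read_camera(n); cv2.imwrite('pics/'+f,c['frame'][:,:,::-1]); return c
def ray(c,u,v):
    f=c['frame'].shape[0]/2/np.tan(np.radians(c['fovy'])/2); T=np.array(c['world_from_camera'])
    return T[:3,3],T[:3,:3]@np.array([(u-c['cx'])/f,(v-c['cy'])/f,1.])
def onz(c,u,v,z):
    o,d=ray(c,u,v); return o+d*(z-o[2])/d[2]
def tri(r1,r2):
    A=[];b=[]
    for o,d in (r1,r2):
        d=d/np.linalg.norm(d);P=np.eye(3)-np.outer(d,d);A.append(P);b.append(P@o)
    return np.linalg.solve(sum(A),sum(b))
def proj(c,p):
    T=np.array(c['world_from_camera']);q=T[:3,:3].T@(np.array(p)-T[:3,3]);f=200/np.tan(np.radians(c['fovy'])/2)
    return q[0]/q[2]*f+c['cx'],q[1]/q[2]*f+c['cy']
E
python3 - <<'E'
from h import *
for n in('scene','top'):
    c=shot(n,n+'0.png');print(n,c['fovy'],np.round(c['world_from_camera'],3).tolist())
print(env.sense())
E
```

```text
scene 46.525369976657 [[-0.997, -0.077, 0.021, 0.554], [-0.08, 0.946, -0.313, 0.36], [0.004, -0.313, -0.95, 1.065], [0.0, 0.0, 0.0, 1.0]]
top 47.522730864210956 [[-0.018, -0.995, 0.102, 0.487], [-1.0, 0.017, -0.009, 0.024], [0.007, -0.102, -0.995, 1.06], [0.0, 0.0, 0.0, 1.0]]
{'time_s': 0.1, 'joint_positions': array([-8.30396483e+01,  1.03954631e+01,  9.21242150e+01, -3.89211978e-04,
        7.75658446e+01, -1.18197336e+01]), 'qd': array([-0.01567312, -0.0902014 , -0.0727267 ,  0.01925153,  0.10991044,
       -0.0386241 ]), 'joint_efforts': array([ 1.76962085e-04, -4.34823596e+01, -3.42696834e+01,  7.03690108e-02,
        3.41101619e-02, -4.18204752e-05]), 'ee_pos': array([ 0.18508709, -0.54401165,  0.30193592]), 'tool_rot': array([-1.79916213e+02, -1.71459748e-02,  1.87801569e+01]), 'force': array([0.11814668, 0.34009656, 0.20260263]), 'moment': array([-0.01284493,  0.02459949, -0.03487824]), 'grasp_force': 0.0, 'finger_gap': 0.08820686650620574}
```

View pics/scene0.png

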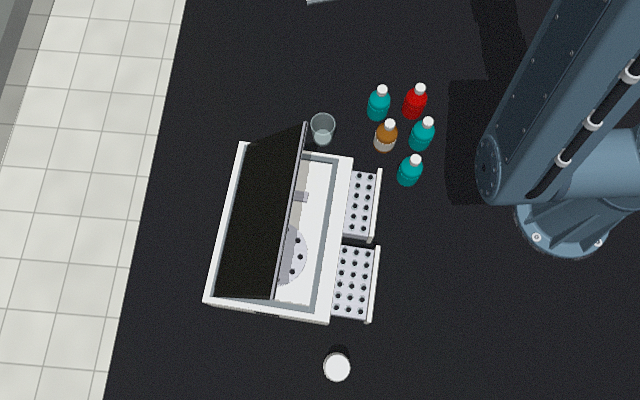

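View pics/top0.png

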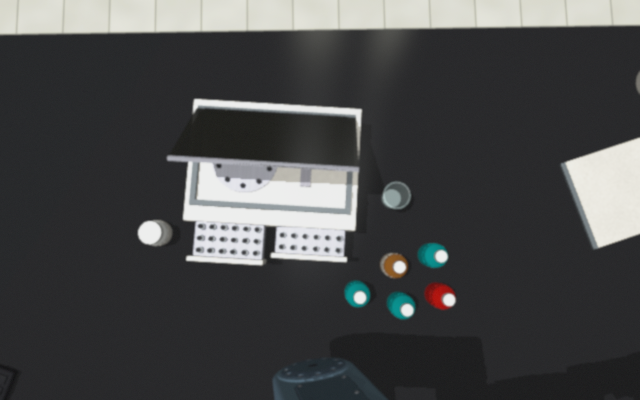

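The scene view shows the module with its lid open and the two tray panels at (375,205) on the robot's right and (373,285) on its left. In the top view the panels are at (226,262) left and (310,258) right, with the lid edge from (170,158) to (358,165). The jar is at (155,232), the beaker at (397,195) and the amber bottle at (395,265).

The things that could be mistaken for the amber bottle are the teal bottles at (433,255), (357,294) and (402,305) and the red one at (440,296). I only need to stay clear of all of them. The only white panels are the two tray fronts.

Run:
```python
from h import *
c=env.read_camera('top'); s=env.read_camera('scene')
cv2.imwrite('pics/crop.png',cv2.resize(c['frame'][90:320,160:460,::-1],None,fx=2.6,fy=2.6,interpolation=cv2.INTER_CUBIC))
P=lambda u,v,z:np.round(onz(c,u,v,z),4)
print('Lpanel',P(187,259,.108),P(265,262,.108),'R',P(272,255,.108),P(347,259,.108))
print('case corners',P(195,100,.11),P(362,108,.11),P(183,221,.11),P(356,230,.11))
print('lid edge tri L',tri(ray(c,169,158),ray(s,274,299)),'R',tri(ray(c,358,165),ray(s,306,122)))
for n,u,v,z in(('jar',151,232,.07),('beaker',397,195,.04),('amber',398,267,.115),('teal',360,298,.115),('teal',407,310,.115)):print(n,P(u,v,z))
```

```text
Lpanel [0.4533 0.2959 0.108 ] [0.4443 0.1344 0.108 ] R [0.4584 0.1198 0.108 ] [ 0.4474 -0.0358  0.108 ]
case corners [0.791  0.2824 0.11  ] [ 0.7678 -0.0754  0.11  ] [0.5321 0.3046 0.11  ] [ 0.5071 -0.0559  0.11  ]
lid edge tri L [0.63396711 0.28344455 0.27060712] R [ 0.61208597 -0.04713005  0.27759851]
jar [0.5114 0.3853 0.07  ]
beaker [ 0.5858 -0.1565  0.04  ]
amber [ 0.4295 -0.1401  0.115 ]
teal [ 0.3682 -0.0601  0.115 ]
teal [ 0.3424 -0.1555  0.115 ]
```

View pics/crop.png

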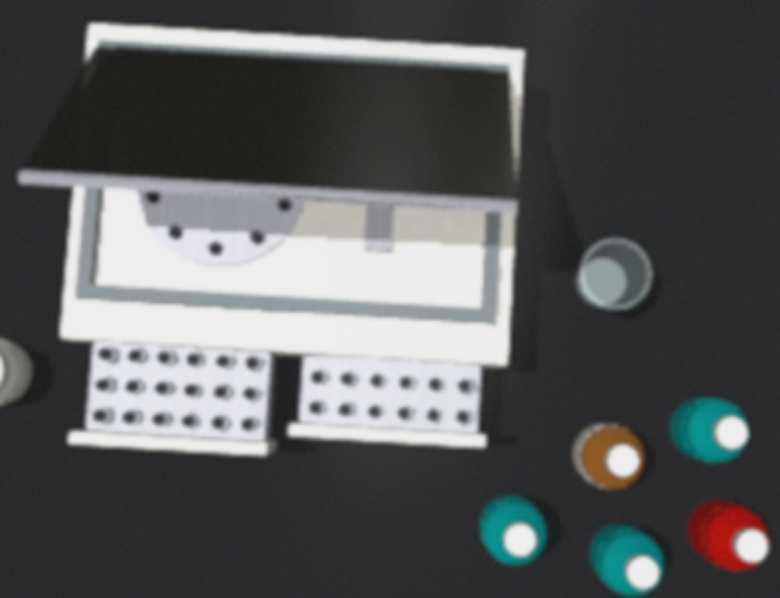

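The amber bottle stands at (395,265), clear of both trays. The case is yawed about -4°. The left panel face is about 70 mm out at roughly (0.447, 0.214), and the right is about 55 mm out at roughly (0.451, 0.042). I'll push with closed, vertical fingers.

apply_moves(
  moves=[
    [[-1, 0, 0, 0, 0, 0, 0.1], [-1, 0, 0, 0, 0, 0, 0.1], [-1, 0, 0, 0, 0, 0, 0.1], [-1, 0, 0, 0, 0, 0, 0.1], [-1, 1.2, -4.2, 0, 0, 0, 0], [-1, 1.2, -4.2, 0, 0, 0, 0], [-1, 1.2, -4.2, 0, 0, 0, 0], [-1, 1.2, -4.2, 0, 0, 0, 0], [-1, 1.2, -4.2, 0, 0, 0, 0], [-1, 1.2, -4.2, 0, 0, 0, 0], [-1, 1.2, -4.2, 0, 0, 0, 0], [-1, 1.2, -4.2, 0, 0, 0, 0]],
  ],
)

```text
time_s: 1.4
ee_pos: [0.3053, -0.2145, 0.3027]
tool_rot: [180.0, -0.0, -4.2]
force: [0.4, -0.4, -0.2]
finger_gap: 0.0007
grasp_force: 0.0
```

apply_moves(
  moves=[
    [[-1, 1.2, -4.2, 0, 0, 0, 0], [-1, 1.2, -4.2, 0, 0, 0, 0], [-1, 1.2, -4.2, 0, 0, 0, 0], [-1, 1.2, -4.2, 0, 0, 0, 0], [-1, 1.2, -4.2, 0, 0, 0, 0], [-1, 1.2, -4.2, 0, 0, 0, 0], [-1, 0, 0, 0, 0, 0, 0], [-1, 0, 0, 0, 0, 0, 0]],
  ],
)

```text
time_s: 2.2
ee_pos: [0.395, 0.0309, 0.3025]
tool_rot: [180.0, 0.0, -3.9]
force: [-0.0, -0.8, 0.2]
finger_gap: 0.0005
grasp_force: 0.0
```

apply_moves(
  moves=[
    [[-1, 0, -1, 3, 0, 0, 0], [-1, 0, 0, 3, 0, 0, 0], [-1, 0, 0, 3, 0, 0, 0], [-1, 0, 0, 3, 0, 0, 0], [-1, 0, 0, 3, 0, 0, 0], [-1, 0, 0, 0, 0, 0, 0], [-1, 0, 0, 0, 0, 0, 0]],
  ],
)

```text
time_s: 2.9
ee_pos: [0.3957, 0.0388, 0.153]
tool_rot: [180.0, 0.1, -4.3]
force: [-0.3, 0.2, 0.0]
finger_gap: 0.0003
grasp_force: 0.0
```

Run:
```python
from h import *
c=shot('scene','s1.png'); t=shot('top','t1.png')
cv2.imwrite('pics/c1.png',cv2.resize(np.hstack([c['frame'][120:340,200:460,::-1],t['frame'][120:340,150:410,::-1]]),None,fx=1.5,fy=1.5))
print(env.sense()['ee_pos'])
```

```text
[0.39692389 0.03902147 0.15428058]
```

View pics/c1.png

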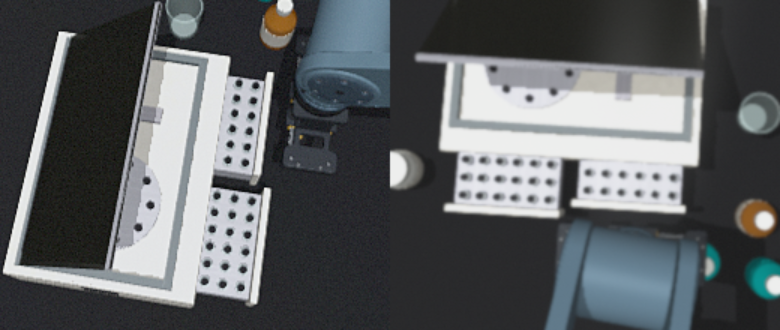

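The left crop shows the closed gripper standing just in front of the right panel, which is at crop (260,130). Nothing is touching it. I'll push at 0.1 m/s.

apply_moves(
  moves=[
    [[-1, 1, 0, 0, 0, 0, 0], [-1, 1, 0, 0, 0, 0, 0], [-1, 1, 0, 0, 0, 0, 0], [-1, 1, 0, 0, 0, 0, 0], [-1, 1, 0, 0, 0, 0, 0], [-1, 1, 0, 0, 0, 0, 0], [-1, 1, 0, 0, 0, 0, 0], [-1, 1, 0, 0, 0, 0, 0], [-1, 0.5, 0, 0, 0, 0, 0], [-1, 0, 0, 0, 0, 0, 0]],
  ],
)

```text
time_s: 4.0
ee_pos: [0.4816, 0.0337, 0.1528]
tool_rot: [-180.0, -0.1, -4.1]
force: [0.4, 0.1, 0.4]
finger_gap: 0.0005
grasp_force: 0.0
```

apply_moves(
  moves=[
    [[-1, 0.3, 0, 0, 0, 0, 0], [-1, 0.3, 0, 0, 0, 0, 0], [-1, 0, 0, 0, 0, 0, 0]],
  ],
)

```text
time_s: 4.3
ee_pos: [0.4867, 0.0334, 0.1527]
tool_rot: [-180.0, -0.0, -4.1]
force: [-0.1, -0.1, 0.3]
finger_gap: 0.0006
grasp_force: 0.2
```

apply_moves(
  moves=[
    [[-1, 0.3, 0, 0, 0, 0, 0], [-1, 0.3, 0, 0, 0, 0, 0]],
  ],
)

```text
time_s: 4.5
ee_pos: [0.4925, 0.033, 0.1526]
tool_rot: [-180.0, 0.0, -4.1]
force: [-1.0, 0.3, -0.9]
finger_gap: 0.0006
grasp_force: 1.1
```

apply_moves(
  moves=[
    [[-1, 0.2, 0, 0, 0, 0, 0], [-1, 0.2, 0, 0, 0, 0, 0]],
  ],
)

```text
time_s: 4.7
ee_pos: [0.4945, 0.0329, 0.1524]
tool_rot: [180.0, 0.4, -4.1]
force: [-18.4, -1.1, 14.5]
finger_gap: 0.0005
grasp_force: 9.2
```

Run:
```python
from h import *
c=shot('scene','s2.png')
cv2.imwrite('pics/c2.png',cv2.resize(c['frame'][130:340,250:450,::-1],None,fx=2.8,fy=2.8))
```

```text
(no output)
```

View pics/c2.png

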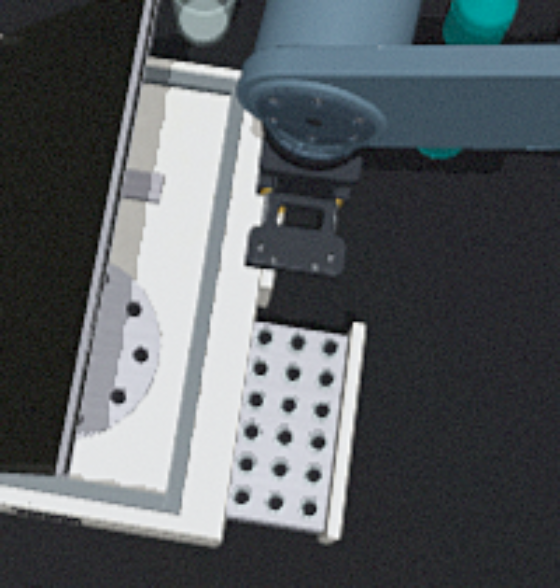

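The right panel is now flush with the case front, at crop (265,290), and the stop registered at 18 N. Next I'll back off and move to the left tray.

apply_moves(
  moves=[
    [[-1, -2, 0, 0, 0, 0, 0], [-1, -3.5, 0, 0, 0, 0, 0], [-1, -4, 0, 0, 0, 0, 0], [-1, -1, -3, 0, 0, 0, 0], [-1, 0, -4, 0, 0, 0, 0], [-1, 0, -4, 0, 0, 0, 0], [-1, 0, -4, 0, 0, 0, 0], [-1, 0, -3, 0, 0, 0, 0], [-1, 0, 0, 0, 0, 0, 0]],
  ],
)

```text
time_s: 5.65
ee_pos: [0.4057, 0.2228, 0.1534]
tool_rot: [-179.9, -0.1, -3.9]
force: [-0.1, -0.7, 0.1]
finger_gap: 0.0002
grasp_force: 0.0
```

apply_moves(
  moves=[
    [[-1, 1, 0, 0, 0, 0, 0], [-1, 1, 0, 0, 0, 0, 0], [-1, 1, 0, 0, 0, 0, 0], [-1, 1, 0, 0, 0, 0, 0], [-1, 1, 0, 0, 0, 0, 0], [-1, 1, 0, 0, 0, 0, 0], [-1, 1, 0, 0, 0, 0, 0], [-1, 0, 0, 0, 0, 0, 0]],
  ],
)

```text
time_s: 6.45
ee_pos: [0.4764, 0.2145, 0.1529]
tool_rot: [-180.0, -0.1, -4.2]
force: [0.7, 0.3, 0.1]
finger_gap: 0.0005
grasp_force: 0.0
```

apply_moves(
  moves=[
    [[-1, 0.6, 0, 0, 0, 0, 0], [-1, 0.6, 0, 0, 0, 0, 0], [-1, 0.6, 0, 0, 0, 0, 0], [-1, 0.6, 0, 0, 0, 0, 0], [-1, 0.2, 0, 0, 0, 0, 0]],
  ],
)

```text
time_s: 6.95
ee_pos: [0.5012, 0.2128, 0.1527]
tool_rot: [-180.0, -0.0, -4.1]
force: [-2.1, -1.2, 1.3]
finger_gap: 0.0007
grasp_force: 1.0
```

apply_moves(
  moves=[
    [[-1, 0.2, 0, 0, 0, 0, 0], [-1, 0.2, 0, 0, 0, 0, 0]],
  ],
)

```text
time_s: 7.15
ee_pos: [0.5046, 0.2125, 0.1527]
tool_rot: [180.0, 0.0, -4.1]
force: [-1.2, -0.5, -0.3]
finger_gap: 0.0005
grasp_force: 1.0
```

apply_moves(
  moves=[
    [[-1, 0.2, 0, 0, 0, 0, 0], [-1, 0.2, 0, 0, 0, 0, 0]],
  ],
)

```text
time_s: 7.35
ee_pos: [0.5082, 0.2122, 0.1526]
tool_rot: [180.0, 0.1, -4.1]
force: [-9.7, -0.5, 6.9]
finger_gap: 0.0003
grasp_force: 5.2
```

That matches the expected left stop. I'll retreat, rise above the lid edge (z ≈ 0.275), and move over the lid's outer face.

apply_moves(
  moves=[
    [[-1, 0.1, 0, 0, 0, 0, 0], [-1, 0, 0, 0, 0, 0, 0], [-1, -2, 0, 0, 0, 0, 0], [-1, -3, 0, 0, 0, 0, 0], [-1, 0, 0, -4.5, 0, 0, 0], [-1, 0, 0, -4.5, 0, 0, 0], [-1, 0, 0, -4.5, 0, 0, 0], [-1, 0, 0, -4.5, 0, 0, 0], [-1, 0, 0, -4.5, 0, 0, 0], [-1, 0, 0, -4.5, 0, 0, 0], [-1, 0, 0, 0, 0, 0, 0], [-1, 0, 0, 0, 0, 0, 0]],
  ],
)

```text
time_s: 8.55
ee_pos: [0.4603, 0.216, 0.4243]
tool_rot: [-179.9, -0.2, -4.1]
force: [-0.1, -0.0, -0.4]
finger_gap: 0.0002
grasp_force: 0.0
```

Run:
```python
from h import *
c=shot('scene','s3.png')
cv2.imwrite('pics/c3.png',cv2.resize(c['frame'][90:340,190:450,::-1],None,fx=2.3,fy=2.3))
print(env.sense()['ee_pos'])
```

```text
[0.45974849 0.21583602 0.42246476]
```

View pics/c3.png

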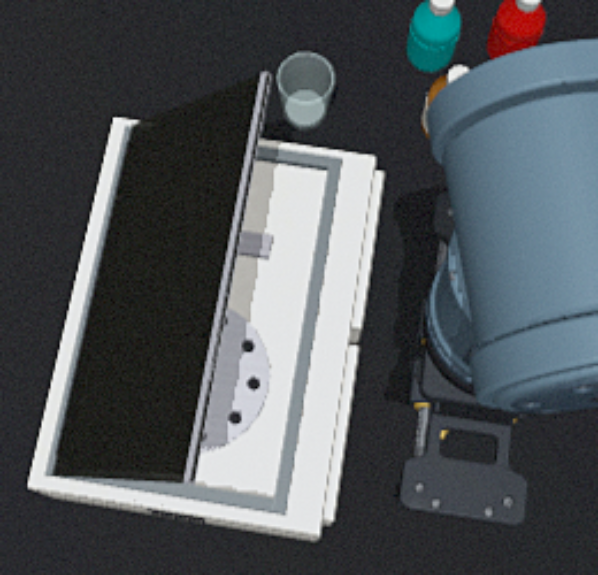

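Both panels sit flush with the case front, at crop (380,210) and (345,430), and the lid is still open. Now I'll move over the lid.

apply_moves(
  moves=[
    [[-1, 3, 1.3, 0, 0, 0, 0], [-1, 4, 1.8, 0, 0, 0, 0], [-1, 4, 1.8, 0, 0, 0, 0], [-1, 4, 1.8, 0, 0, 0, 0], [-1, 4, 1.8, 0, 0, 0, 0], [-1, 1, 0.2, 0, 0, 0, 0], [-1, 0, 0, 0, 0, 0, 0], [-1, 0, 0, 0, 0, 0, 0]],
  ],
)

```text
time_s: 9.4
ee_pos: [0.652, 0.1152, 0.4213]
tool_rot: [-180.0, 0.2, -4.1]
force: [-0.3, -0.2, -0.1]
finger_gap: 0.0007
grasp_force: 0.0
```

apply_moves(
  moves=[
    [[-1, 0, 0, 2, 0, 0, 0], [-1, 0, 0, 2, 0, 0, 0], [-1, 0, 0, 2, 0, 0, 0], [-1, 0, 0, 1, 0, 0, 0], [-1, 0, 0, 0, 0, 0, 0]],
  ],
)

```text
time_s: 9.9
ee_pos: [0.6514, 0.1156, 0.3513]
tool_rot: [180.0, 0.2, -4.1]
force: [1.3, -1.1, 0.6]
finger_gap: 0.0003
grasp_force: 0.0
```

apply_moves(
  moves=[
    [[-1, 0, 0, 1, 0, 0, 0], [-1, 0, 0, 1, 0, 0, 0], [-1, -0.3, 0, 1, 0, 0, 0], [-1, -0.5, 0, 1, 0, 0, 0]],
  ],
)

```text
time_s: 10.3
ee_pos: [0.645, 0.1151, 0.3124]
tool_rot: [-180.0, -0.1, -4.1]
force: [0.2, -0.0, 2.9]
finger_gap: 0.0007
grasp_force: 1.3
```

Run:
```python
from h import *
c=shot('scene','s4.png');t=shot('top','t4.png')
cv2.imwrite('pics/c4.png',cv2.resize(np.hstack([c['frame'][90:340,190:450,::-1],t['frame'][70:320,150:410,::-1]]),None,fx=1.5,fy=1.5))
```

```text
(no output)
```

View pics/c4.png

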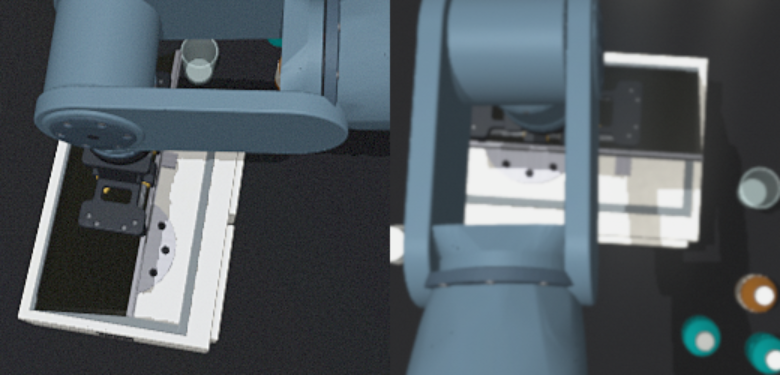

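The fingertip is on the lid's outer face behind its edge, near left crop (135,200), with light contact of 2.9 N. I'll follow the arc down.

apply_moves(
  moves=[
    [[-1, -0.7, 0, 0.9, 0, 0, 0], [-1, -0.7, 0, 0.9, 0, 0, 0], [-1, -0.7, 0, 1, 0, 0, 0], [-1, -0.6, 0, 1, 0, 0, 0], [-1, -0.6, 0, 1.1, 0, 0, 0], [-1, -0.5, 0, 1.1, 0, 0, 0]],
  ],
)

```text
time_s: 11.0
ee_pos: [0.6062, 0.118, 0.2516]
tool_rot: [-180.0, 0.0, -4.1]
force: [-0.1, -0.1, 2.3]
finger_gap: 0.0003
grasp_force: 1.1
```

apply_moves(
  moves=[
    [[-1, -0.4, 0, 1.2, 0, 0, 0], [-1, -0.3, 0, 1.2, 0, 0, 0], [-1, -0.2, 0, 1.2, 0, 0, 0], [-1, 0, 0, 0, 0, 0, 0]],
  ],
)

```text
time_s: 11.4
ee_pos: [0.5968, 0.1185, 0.214]
tool_rot: [180.0, 0.2, -4.1]
force: [-1.2, 0.5, 0.1]
finger_gap: 0.0006
grasp_force: 0.0
```

apply_moves(
  moves=[
    [[-1, -0.1, 0, 0.5, 0, 0, 0], [-1, -0.1, 0, 0.5, 0, 0, 0], [-1, 0, 0, 0.4, 0, 0, 0], [-1, 0, 0, 0.3, 0, 0, 0]],
  ],
)

```text
time_s: 11.8
ee_pos: [0.596, 0.1187, 0.1995]
tool_rot: [180.0, 0.0, -4.1]
force: [-1.5, -0.1, 2.4]
finger_gap: 0.0004
grasp_force: 1.0
```

apply_moves(
  moves=[
    [[-1, 0, 0, 0.2, 0, 0, 0], [-1, 0, 0, 0.2, 0, 0, 0]],
  ],
)

```text
time_s: 12.0
ee_pos: [0.596, 0.1187, 0.1956]
tool_rot: [-180.0, 0.0, -4.1]
force: [-1.3, 0.2, 2.1]
finger_gap: 0.0005
grasp_force: 1.0
```

apply_moves(
  moves=[
    [[-1, 0, 0, 0.2, 0, 0, 0], [-1, 0, 0, 0.2, 0, 0, 0]],
  ],
)

```text
time_s: 12.2
ee_pos: [0.5962, 0.1187, 0.1933]
tool_rot: [180.0, 0.0, -4.1]
force: [-11.7, -0.8, 23.4]
finger_gap: 0.0007
grasp_force: 11.8
```

Firm stop at z = 0.193, which is the expected shut height. I'll hold briefly, then lift off and check.

apply_moves(
  moves=[
    [[-1, 0, 0, 0, 0, 0, 0], [-1, 0, 0, 0, 0, 0, 0], [-1, 0, 0, 0, 0, 0, 0], [-1, 0, 0, -1, 0, 0, 0], [-1, 0, 0, -3, 0, 0, 0], [-1, 0, 0, -4, 0, 0, 0], [-1, 0, 0, -4, 0, 0, 0], [-1, -3, 0, -4, 0, 0, 0], [-1, -4, 0, 0, 0, 0, 0], [-1, -4, 0, 0, 0, 0, 0], [-1, -4, 0, 0, 0, 0, 0], [-1, 0, 0, 0, 0, 0, 0]],
  ],
)

```text
time_s: 13.4
ee_pos: [0.4428, 0.1302, 0.3516]
tool_rot: [-180.0, 0.0, -4.1]
force: [0.8, -0.1, 0.2]
finger_gap: 0.0004
grasp_force: 0.0
```

Run:
```python
from h import *
c=shot('scene','s5.png');t=shot('top','t5.png')
cv2.imwrite('pics/c5.png',cv2.resize(np.hstack([c['frame'][90:390,190:450,::-1],t['frame'][70:370,150:410,::-1]]),None,fx=1.5,fy=1.5))
s=env.sense();print(s['ee_pos'],s['force'],s['qd'])
```

```text
[0.4465113  0.12965195 0.35249772] [-0.522396   -0.23214653 -0.32061901] [-0.62551381  2.41772412 -2.28977221 -0.06468319 -0.20130009  0.03203159]
```

View pics/c5.png

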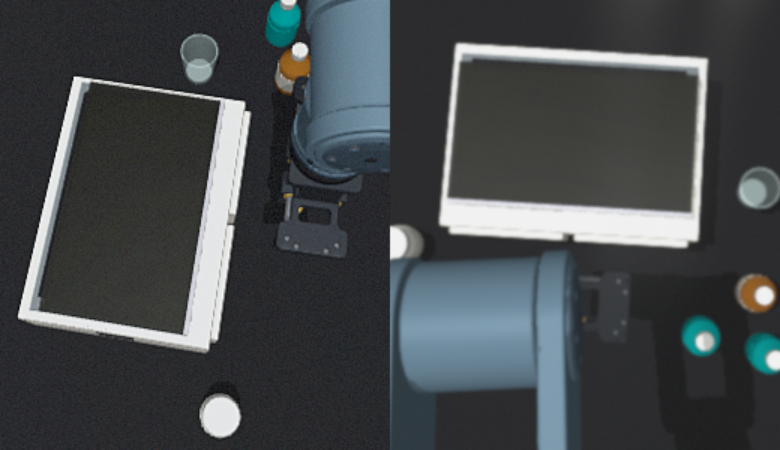

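The lid is flat on the rim, at left crop (130,200), and both panels are flush. The beaker, bottle and jar have not moved, and the arm is clear.

```bash
python3 -c "
from bench import env
print(env.job_done())"
```

```text
the job is handed in; nothing more can be done
None
```

Both trays are fully home and the lid is shut, with the bottle, beaker and jar where they stood; I handed the job in at about 13.5 s, and the hand-in call returned no verdict.

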